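# Vent and open a pickling jar in an anti-twist holder, and keep the lid in hand

## Robot

A 7-joint arm with a two-finger parallel gripper is mounted at the origin on a cart in front of the work surface, level with it; the furniture and walls round the work are solid. World frame = base frame: x ahead of the robot, y to its left, z up, the work surface at z = 0. Lengths are in m, angles in rad, forces in N, time in s.
With the tool pointing down it reaches from about 0.4 to 0.85 m from the base axis. Payload 6.9 kg.
Tool frame: the origin (TCP) lies midway between the tips of the shut fingers; the grasp point (between the pads) lies behind it (ctrl.pinch_z is the z of the grasp point in the tool frame, in m); z points along the fingers, y is the line along which they close (so a half turn about z gives the same grasp; the last joint's range is limited). The gripper opens to 85 mm and grips with 20 to 120 N. Pads are 22 mm wide; open, the fingers measure 114 mm over their backs; the gripper's body (76 mm by 85 mm) begins 54 mm behind the grasp point. The pads swing forward as they close: fully open they stand 13 mm farther back than shut.
Start: joints at [-1.028, 0.507, -0.238, 1.5, 0.126, 1.149, -0.155], TCP at [0.265, 0.566, 0.231] pointing down, gripper open.
Joint ranges: [-3.08, 3.08], [-0.24, 2.05], [-1.43, 1.35], [0, 2.5], [-1.52, 4.66], [0.17, 1.96], [-2.89, 2.89]. Speed limits (rad/s): [2.39, 2.39, 3.14, 3.14, 3.14, 3.14, 3.14].

## Interface

Orientations are given as a unit quaternion [w, x, y, z].
In Python, from station import ctrl, get_state, vision, ticket, models gives the robot as it stands. Calls block until the motion is done:
- ctrl.movep(position, orientation): joint-space move of the TCP to a pose.
- ctrl.movel(position, frame=None, max_speed=0.15): straight line of the TCP; frame=None keeps the orientation; max_speed is the mean speed in m/s.
- ctrl.set_joints(angles): joint-space move.
- ctrl.ungrasp() and ctrl.close_gripper(force=None): open the fingers fully, or close them until they stop; force is the grip in N (None keeps the last).
- ctrl.pause(seconds).
- ctrl.ik(position, orientation): joint angles nearest the present ones, or None.
- get_state(): the state.
- vision.grab_frame(name): name is "scene" or "top" or "wrist"; returns (picture, depth): 480x640x3 uint8, blue, green, red; 480x640 float32, m along the optical axis (not along the pixel's ray), 0 where there is no reading.
- vision.camera_info(name): a dict with "mtx" (3x3 intrinsics, pixels), "R" (3x3) and "t" (3): a world point X has camera coordinates R X + t; the wrist camera has in their place "hand_eye" (4x4, takes a point from camera to tool coordinates, whose origin is the TCP and whose axes are the flange's). Camera axes: x right, y down, z forward; pixel columns grow to the right and rows downward; lengths in m; the calibration is good to about 2 mm. The wrist camera is an equidistant fisheye: a pixel r from the principal point sees the ray r / f radians off the axis. A picture is of the moment at which its call begins: read the wrist's pose just before it. camera_info takes no time and is no camera call.
A pose or a line that the arm cannot do raises ctrl.Unreachable and nothing moves.
- ticket.close_job(): hands the job in; it is judged then, once.
Trained networks look in the newest picture that a camera, given by its name, has taken for a name from the list of things; names that differ only in an ending like _2 or _b are one class to them, and where a whole thing is asked for, a point or a joint stands for the part that bears it (a point fixed in the world has none). Each returns a list of dicts, best first, with "p" (0 to 1); they miss things now and then, are a little off and sometimes report something else, mostly with a low value. They report only what shows in the picture. A call takes as long as a camera call.
- models.recognise(camera, target): "point" ([column, row] in pixels, amid what is visible of it).
- models.masks_of(camera, target): "mask" (480x640 bool, what is visible of it) and "point" ([column, row] in pixels, amid what is visible of it).
The state is a dict: "time": time; "qpos": joint angles; "qd": joint speeds; "tau": joint torques, N m; "tcp_pos": TCP position; "eef_rot": TCP orientation; "contact_force": force on the tool from outside, world axes, zero at the start; "wrist_torque": the same for the moment, N m; "width": finger opening in m; "gripper_force": force on a finger pad.
Only numpy, scipy, OpenCV 4.12 (cv2) and the standard library are available. Lean on these libraries where they do the work, as an engineer would, in place of code of your own. Each camera call takes 0.05 s, during which the arm holds its last target. There are 200 camera calls.

## Task

Stand the square stoneware pickling jar all the way down in the square grey jar holder, so that it cannot turn, then pull the small knob in the middle of its lid straight up to its stop to let the gas out. After that twist the tight lid anticlockwise (seen from above) until its thread lets go, about a fifth of a turn, lift it off while the jar stays in the holder, and finish still gripping the lid, held level over the jar two or three centimetres clear of its mouth. Leave the salt shaker, the tin and the teaspoon alone.

Things in the scene. Friction and masses are not known exactly. Their poses are not given: they have to be found in the camera images.
- jar: White stoneware pickling jar, loose, 0.5 to 0.75 kg. Square body 64 x 64 mm, flat sides from the underside up to 84 mm, then a round neck, hidden by the lid. Origin: centre of the underside; x and y normal to the flat sides (a quarter turn looks the same), z up. Stands on the bare worktop beside the holder, turned at random.
- jar_mouth (a point): Centre of the jar's mouth, the top of its neck, 103 mm above the underside.
- lid: Round knurled steel lid, 58 mm diameter, 18 mm high, 0.15 kg, tight on the jar's neck. Origin: centre of its lower edge; z up. When on, its lower edge is 88 mm and its flat top 106 mm above the jar's underside; the jar's square shoulder lies 4 mm below the lower edge. The jar can be lifted and carried by its lid.
- seal (a joint): How far the lid is turned open: 0 tight, positive anticlockwise seen from above, 1.66 rad at a stop. Takes 0.6 N m all the way (on the bare worktop the jar turns with it) and no rise is needed. The thread holds the lid down to about 1.05 rad; from 1.13 to 1.57 it lifts straight off. The rubber seal stays on the neck and keeps its value.
- vent (a joint): How far the vent knob is pulled up out of the lid: 0 home, 0.010 m at its stop. Sprung home: about 1.5 N to start it, 4 N at the stop; less than the weight of jar and lid.
- vent_knob (a point): Middle of the head of the vent knob on the axis of the lid: a black knob 19 mm in diameter, its head about 8 mm high, on a thinner neck. When home this point is 13.5 mm above the flat top of the lid and 4.5 mm below the top of the knob. It moves with the knob.
- holder: Grey plastic jar holder fixed to the worktop, 98 x 98 mm, 30 mm high, with four black suction feet, 10 mm high, at its corners. In it a square pocket 67 x 67 mm and 24 mm deep, its upper part widened by a 5 mm sloping lead-in. Origin: centre of its underside, on the worktop; x and y normal to the pocket's sides, z up.
- holder_seat (a point): Centre of the floor of the pocket, 6 mm above the worktop, on which the jar's underside stands when it is fully down.
- salt_shaker: Salt shaker, 44 mm diameter, 90 mm high, a bystander. Origin: centre of the underside.
- tin: Low food tin, 75 mm diameter, 58 mm high, a bystander. Origin: centre of the underside.
- teaspoon: Steel teaspoon, 130 mm long, lying flat, a bystander. Origin: centre of its underside.

How it is judged:
By the outcome, as a careful person would: the job done as asked, in the order asked, and still so for the second after the job is handed in, while the arm keeps its last pose, push and grip.
It also fails if it takes over 58 s, if anything falls off the work surface, if the arm or the gripper's body presses on something with over 40 N, if the wrist force passes 120 N, or if a joint passes its speed limit or range.

## Working session

There is one attempt and no reset: what is moved stays moved. The work goes in short steps, each a Python script; the robot and the scene stay as the last script left them, time stands still between calls to the robot, and variables do not carry over. Pictures are saved under pics/ and viewed, at most 10 in all, crops included, and the job is handed in when it is done.

```bash
ls; mkdir -p pics; cat > h.py <<'E'
import numpy as np, cv2
from station import ctrl, get_state, vision, ticket, models
def cloud(name, depth):
    c=vision.camera_info(name); K=np.array(c["mtx"]); v,u=np.mgrid[:480,:640]
    P=np.stack([(u-K[0,2])/K[0,0]*depth,(v-K[1,2])/K[1,1]*depth,depth],-1)
    return (P-np.array(c["t"]))@np.array(c["R"])   # R^T (P-t)
E
python3 - <<'E'
from h import *
s=get_state(); print(s, ctrl.pinch_z)
for n in ("scene","top"):
    im,d=vision.grab_frame(n); cv2.imwrite(f"pics/{n}0.png",im); np.savez(f"{n}0.npz",im=im,d=d)
    C=cloud(n,d)
    c=vision.camera_info(n); print(n,-np.array(c["R"]).T@np.array(c["t"]),np.array(c["mtx"])[0,0])
    for t in("jar","lid","vent_knob","holder","salt_shaker","tin","teaspoon"):
        r=models.masks_of(n,t)
        for q in r[:2]:
            m=q["mask"]&(d>0); P=C[m]
            print(n,t,round(q["p"],2),np.round(q["point"]),m.sum(),np.round(np.median(P,0),3) if len(P) else None, np.round(np.percentile(P,[2,98],axis=0),3).tolist() if len(P) else None)
E
```

```text
pics
{'time': 0.0, 'qpos': array([-1.02751683,  0.50834793, -0.23752939,  1.50115749,  0.12569   ,
        1.14886964, -0.15481634]), 'qd': array([ 0.00141632,  0.00078879, -0.00190496, -0.00096136, -0.0004622 ,
       -0.00096603, -0.00023163]), 'tau': array([ 1.24541916e-04, -6.20596433e+01, -2.18640044e+00, -2.49655169e+01,
        1.28224050e-02,  1.16336276e-02, -1.50308250e-05]), 'tcp_pos': array([0.26480575, 0.56557123, 0.23041504]), 'eef_rot': array([-1.85344820e-04,  2.17144104e-01,  9.76139147e-01, -8.77587249e-04]), 'contact_force': array([-0.19018882,  0.44576108, -0.16077203]), 'wrist_torque': array([-0.01835185, -0.02739826,  0.08397476]), 'gripper_force': 0.0, 'width': 0.0854161169364252} -0.0187
scene [ 0.11108759 -0.60917     1.06315236] 567.1996537287022
scene jar 0.87 [262. 243.] 763 [0.491 0.144 0.053] [[0.471, 0.138, 0.007], [0.529, 0.192, 0.086]]
scene lid 0.81 [263. 223.] 501 [0.502 0.166 0.105] [[0.478, 0.145, 0.088], [0.532, 0.201, 0.123]]
scene vent_knob 0.38 [253. 215.] 26 [0.504 0.17  0.123] [[0.498, 0.164, 0.12], [0.51, 0.177, 0.126]]
scene holder 0.88 [3
[... 953 characters left out ...]
nob 0.39 [282. 314.] 86 [0.506 0.174 0.123] [[0.499, 0.166, 0.117], [0.515, 0.182, 0.125]]
top holder 0.88 [448. 310.] 3366 [ 0.509 -0.133  0.009] [[0.447, -0.195, 0.0], [0.574, -0.07, 0.032]]
top salt_shaker 0.74 [347. 190.] 440 [0.736 0.06  0.078] [[0.723, 0.042, 0.014], [0.759, 0.08, 0.09]]
top salt_shaker 0.61 [444. 309.] 3362 [ 0.511 -0.135  0.009] [[0.447, -0.198, 0.0], [0.574, -0.07, 0.032]]
top tin 0.75 [448. 202.] 1371 [ 0.718 -0.13   0.054] [[0.685, -0.167, 0.002], [0.756, -0.097, 0.058]]
top tin 0.31 [287. 313.] 91 [0.506 0.174 0.123] [[0.497, 0.166, 0.108], [0.515, 0.182, 0.125]]
top teaspoon 0.64 [210. 300.] 424 [0.526 0.337 0.005] [[0.465, 0.305, -0.001], [0.556, 0.398, 0.012]]
```

```bash
python3 - <<'E'
from h import *
a=cv2.imread("pics/top0.png")[170:400,190:520]; cv2.imwrite("pics/topc.png",cv2.resize(a,None,fx=2.4,fy=2.4,interpolation=cv2.INTER_CUBIC))
c=vision.camera_info("wrist"); print(c["mtx"],c["hand_eye"])
q=np.array([0,0.7071,0.7071,0]) 
for p in ([.507,.172,.30],[.509,-.135,.25]): print(ctrl.ik(p,q), ctrl.ik(p,[0,1,0,0]))
E
```

```text
[[371.64829954   0.         314.74577215]
 [  0.         371.64829954 240.79525364]
 [  0.           0.           1.        ]] [[-6.38207569e-04 -9.49011691e-01 -3.15240230e-01  8.18564485e-02]
 [ 9.99999733e-01 -7.18304019e-04  1.37899637e-04  1.58884783e-03]
 [-3.57306692e-04 -3.15240058e-01  9.49011896e-01 -1.42640528e-01]
 [ 0.00000000e+00  0.00000000e+00  0.00000000e+00  1.00000000e+00]]
[-0.46304476  0.31430856  0.12686     1.62058729 -0.04182891  1.20935084
 -0.32753849] [-0.71399763  0.34256331  0.49077472  1.62370018 -0.16952352  1.21786754
 -1.75938817]
[-0.05653164  0.35422589  0.38173694  1.73293159 -0.14684147  1.08254893
  0.37282696] [-0.20531415  0.3856279   0.6065895   1.73467232 -0.24333627  1.09723498
 -1.09200401]
```

View pics/topc.png

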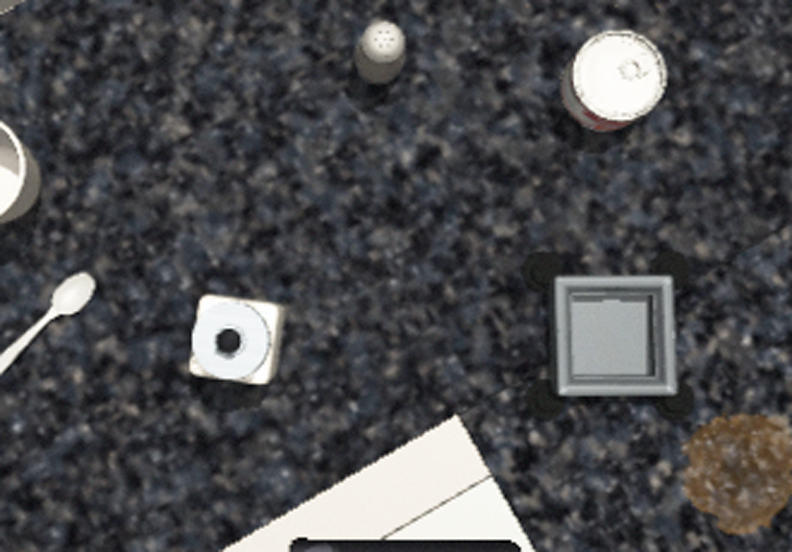

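The top crop shows the jar at about (235,340), turned a few degrees, and the empty holder at (615,335), nearly square to the axes. The bystanders are well away from both. Next I'll take wrist views of the jar and holder.

```bash
cat >> h.py <<'E'
from scipy.spatial.transform import Rotation as Ro
def quat(a): return np.array([0,np.cos(a/2),np.sin(a/2),0])
def wgrab(tag):
    s=get_state(); im,d=vision.grab_frame("wrist"); cv2.imwrite(f"pics/w{tag}.png",im)
    c=vision.camera_info("wrist"); K=np.array(c["mtx"]); v,u=np.mgrid[:480,:640]
    x=(u-K[0,2])/K[0,0]; y=(v-K[1,2])/K[1,1]; r=np.hypot(x,y)+1e-9
    k=np.tan(r)/r*d; P=np.stack([x*k,y*k,d],-1)
    H=np.array(c["hand_eye"]); P=P@H[:3,:3].T+H[:3,3]
    w,a,b,e=s["eef_rot"]; Rm=Ro.from_quat([a,b,e,w]).as_matrix()
    C=P@Rm.T+s["tcp_pos"]; np.savez(f"w{tag}.npz",C=C,d=d,im=im); return im,d,C
def rect(xy):
    (cx,cy),(w,h),an=cv2.minAreaRect((xy*1000).astype(np.float32)); an=(an+45)%90-45
    return np.round([cx/1000,cy/1000,w,h,an],4)
E
python3 - <<'E'
from h import *
for tag,p,ts in (("A",[.52,.25,.30],("lid","vent_knob","jar")),("B",[.52,.13,.30],("lid","vent_knob","jar")),("C",[.52,-.10,.28],("holder",)),("D",[.50,-.17,.28],("holder",))):
    ctrl.movep(p,quat(0)); s=get_state(); print(tag,s["time"],s["tcp_pos"],s["qpos"][6])
    im,d,C=wgrab(tag)
    for t in ts:
        for q in models.masks_of("wrist",t)[:1]:
            m=q["mask"]&(d>0);P=C[m]; np.save(f"m{tag}_{t}.npy",m)
            print(t,round(q["p"],2),np.round(q["point"]),m.sum(),np.round(np.median(P,0),4),np.round(np.percentile(P,[2,98],axis=0),3).tolist())
            for lo,hi in ((.076,.090),(.100,.111),(.117,.13),(.026,.034),(.003,.009)):
                Q=P[(P[:,2]>lo)&(P[:,2]<hi)]
                if len(Q)>60: print("   ",lo,hi,len(Q),np.median(Q[:,2]),rect(Q[:,:2]))
E
```

```text
A 2.325 [0.5194615  0.25117493 0.29969047] -1.8619280959577273
lid 0.92 [393. 223.] 2866 [0.5106 0.1788 0.1061] [[0.482, 0.15, 0.096], [0.535, 0.203, 0.124]]
    0.1 0.111 2420 0.10602575830735257 [ 0.5076  0.1762 57.4395 57.5902  1.8922]
    0.117 0.13 329 0.12283845817919675 [ 0.5071  0.1765 18.6612 17.8809  1.535 ]
vent_knob 0.59 [393. 225.] 336 [0.5078 0.1773 0.1228] [[0.499, 0.169, 0.108], [0.516, 0.185, 0.124]]
    0.117 0.13 320 0.12287109923176584 [ 0.5071  0.1765 18.6712 17.2236 10.3333]
jar 0.64 [369. 191.] 1917 [0.5317 0.1985 0.0765] [[0.482, 0.144, -0.0], [0.542, 0.21, 0.09]]
    0.076 0.09 931 0.08224433578511886 [ 0.507   0.1764 63.303  65.3177 -8.3583]
    0.026 0.034 92 0.03026883087130719 [ 0.5249  0.1909 38.2561 80.352  38.3569]
B 3.075 [0.52000387 0.12943326 0.30025843] -1.6677738454683317
lid 0.66 [267. 222.] 2997 [0.5107 0.174  0.1062] [[0.481, 0.149, 0.093], [0.535, 0.202, 0.124]]
    0.1 0.111 2519 0.10609084138894134 [ 0.5073  0.1751 57.66   57.4952 -3.1553]
    0.117 0.13 331 0.12301185217211388 [ 0.5072  0.1753 17.2918 18.345  -0.452 ]
vent_knob 0.52 [265. 2
[... 455 characters left out ...]
  0.27987338] -1.200601365284456
holder 0.98 [348. 200.] 9787 [ 0.514  -0.132   0.0103] [[0.451, -0.195, 0.003], [0.575, -0.069, 0.031]]
    0.026 0.034 3333 0.02956113250202408 [ 0.5118 -0.1324 97.6982 98.3103  0.2384]
    0.003 0.009 4286 0.005806948511119958 [ 5.122000e-01 -1.325000e-01  1.402178e+02  1.404896e+02  4.171000e-01]
D 4.6833 [ 0.50005836 -0.17006768  0.28017756] -1.0562255204189004
holder 0.7 [281. 183.] 10097 [ 0.5138 -0.1328  0.0098] [[0.45, -0.196, 0.003], [0.575, -0.07, 0.031]]
    0.026 0.034 3467 0.029530149046982812 [ 0.5118 -0.132  97.7508 98.1054  0.7932]
    0.003 0.009 4467 0.005815417151235791 [ 5.120000e-01 -1.319000e-01  1.401728e+02  1.405937e+02  3.319000e-01]
```

```bash
cat >> h.py <<'E'
def st(t=""):
    s=get_state(); print(t,round(s["time"],2),np.round(s["tcp_pos"],4),"F",np.round(s["contact_force"],1),"M",np.round(s["wrist_torque"],2),"w",round(s["width"],4),"g",round(s["gripper_force"],1),"j7",round(s["qpos"][6],3)); return s
E
python3 - <<'E'
from h import *
q=quat(np.radians(-8.8))
ctrl.movep([.5073,.1757,.17],q); st("above")
ctrl.movel([.5073,.1757,.0825],max_speed=.08); st("down")
ctrl.close_gripper(60); s=st("grip")
if abs(s["width"]-.058)<.003:
    ctrl.movel([.5073,.1757,.15],max_speed=.12); st("lift")
    ctrl.movep([.5118,-.1322,.15],quat(0)); st("over holder")
    im,d,C=wgrab("E")
    for q in models.masks_of("wrist","holder")[:1]:
        P=C[q["mask"]&(d>0)]; P=P[(P[:,2]>.026)&(P[:,2]<.034)]; print(len(P),rect(P[:,:2]))
    cv2.imwrite("pics/scE.png",vision.grab_frame("scene")[0][180:420,160:480].repeat(2,0).repeat(2,1))
E
```

```text
above 6.14 [0.508  0.1744 0.1705] F [ 0.7 -0.8  0.8] M [-0.1  -0.06 -0.02] w 0.0854 g 0.0 j7 -1.793
down 7.38 [0.5077 0.1758 0.083 ] F [-0.   0.2 -0.4] M [ 0.01 -0.04 -0.01] w 0.0852 g 0.0 j7 -1.717
grip 7.77 [0.5074 0.1749 0.083 ] F [-1.6 -3.9  5. ] M [-0.83  0.38  0.02] w 0.0566 g 63.5 j7 -1.717
lift 8.47 [0.5064 0.176  0.149 ] F [-0.6  0.5 -8. ] M [ 0.01  0.02 -0.09] w 0.0565 g 65.9 j7 -1.776
over holder 9.65 [ 0.5121 -0.1304  0.1495] F [-0.1  0.3 -7.4] M [ 0.08 -0.02 -0.01] w 0.0561 g 65.9 j7 -1.069
3497 [ 5.33700e-01 -1.32400e-01  5.45246e+01  9.83730e+01  2.32000e-02]
```

View pics/scE.png

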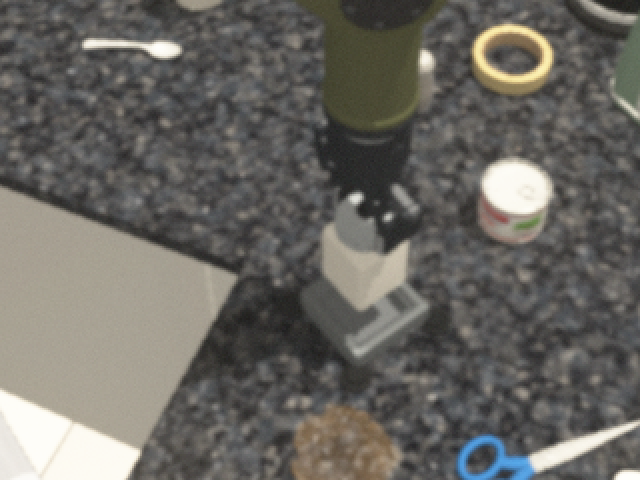

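View pics/wE.png

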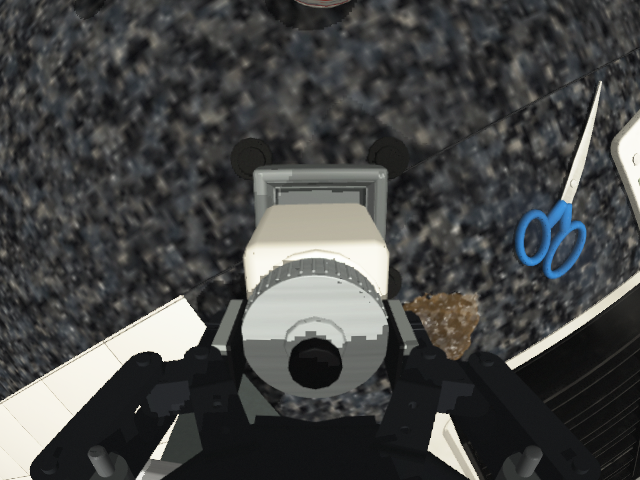

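The wrist view (the jar's lower front edge runs from (275,205) to (375,205)) and the scene view both show the jar hanging upright over the holder, square to it. I'll lower it next, watching the force.

```bash
python3 - <<'E'
from h import *
for z,v in ((.115,.1),(.107,.05),(.101,.05),(.096,.04),(.0915,.04),(.0885,.03)):
    ctrl.movel([.5118,-.1322,z],frame=quat(0),max_speed=v); s=st(z)
    if s["contact_force"][2]>25: break
im,d,C=wgrab("F")
q=models.masks_of("wrist","lid")
P=C[q[0]["mask"]&(d>0)]; Q=P[(P[:,2]>.10)&(P[:,2]<.118)]; print(np.percentile(Q[:,2],[5,50,95]),rect(Q[:,:2]))
E
```

```text
0.115 10.3 [ 0.5119 -0.1321  0.115 ] F [-0.7 -0.6 -6.9] M [-0.03 -0.01  0.02] w 0.0558 g 65.8 j7 -1.038
0.107 10.61 [ 0.5117 -0.1322  0.1069] F [-0.1 -1.  -7.5] M [ 0.02 -0.01  0.02] w 0.0559 g 65.9 j7 -1.031
0.101 10.88 [ 0.5116 -0.1322  0.1007] F [ 0.   0.7 -7.9] M [-0.08 -0.02 -0.02] w 0.0561 g 65.8 j7 -1.026
0.096 11.15 [ 0.5116 -0.1322  0.0957] F [ 0.7 -0.3 -8.3] M [-0.09  0.01  0.03] w 0.0563 g 65.9 j7 -1.021
0.0915 11.41 [ 0.5116 -0.1322  0.0912] F [ 0.5 -0.4 -7.3] M [-0.06 -0.01  0.03] w 0.0563 g 65.9 j7 -1.017
0.0885 11.66 [ 0.5123 -0.1326  0.0891] F [-0.9 -0.8 -0. ] M [-0.19  0.16 -0.02] w 0.0562 g 66.5 j7 -1.015
[0.10580575 0.11202555 0.11435749] [ 0.5126 -0.1308 56.7788 58.9208 -1.0144]
```

```bash
python3 - <<'E'
from h import *
ctrl.movel([.5120,-.1324,.0875],max_speed=.03); st("press")
ctrl.ungrasp(); st("open")
ctrl.movel([.5120,-.1324,.1155],frame=quat(0),max_speed=.08); st("up")
ctrl.close_gripper(30); ctrl.pause(.2); s=st("knob")
if .012<s["width"]<.024:
    z0=s["tcp_pos"][2]; x,y=s["tcp_pos"][:2]
    for dz in (.003,.006,.008,.009,.0095,.010,.0105,.011,.0115,.012):
        ctrl.movel([x,y,.1155+dz],max_speed=.03); ctrl.pause(.1); s=st(dz)
        if s["contact_force"][2]<-5.3: break
    im,d,C=wgrab("G")
    for t in("lid","vent_knob"):
        q=models.masks_of("wrist",t)
        if q:
            P=C[q[0]["mask"]&(d>0)]; print(t,q[0]["p"],len(P),np.percentile(P[:,2],[5,25,50,75,95]))
E
```

```text
press 12.01 [ 0.5124 -0.1327  0.0889] F [-4.1  1.5 13.7] M [-0.06  0.93 -0.01] w 0.0564 g 68.1 j7 -1.014
open 12.42 [ 0.5121 -0.1323  0.0874] F [-0.6  0.3  0.1] M [-0.03  0.    0.01] w 0.0856 g 0.0 j7 -1.014
up 12.92 [ 0.5121 -0.1323  0.1156] F [-0.4 -0.3 -0.5] M [ 0.05  0.05 -0.02] w 0.0855 g 0.0 j7 -1.038
knob 13.75 [ 0.5119 -0.1326  0.1155] F [-0.4 -1.1  1.2] M [-0.25  0.08  0.01] w 0.0169 g 29.2 j7 -1.038
0.003 14.1 [ 0.5118 -0.1324  0.1184] F [-0.4  0.1 -2.6] M [-0.14  0.07  0.01] w 0.0173 g 29.3 j7 -1.04
0.006 14.45 [ 0.5118 -0.1325  0.1214] F [-0.6 -0.5 -3.1] M [-0.01  0.14 -0.02] w 0.0171 g 29.3 j7 -1.043
0.008 14.8 [ 0.5118 -0.1326  0.1234] F [-0.1  0.6 -3.3] M [0.03 0.13 0.03] w 0.0169 g 29.3 j7 -1.044
0.009 15.15 [ 0.5119 -0.1325  0.1245] F [-1.7  1.1 -3.6] M [0.08 0.09 0.03] w 0.017 g 29.3 j7 -1.045
0.0095 15.5 [ 0.5119 -0.1326  0.125 ] F [-0.9  0.3 -3.7] M [0.09 0.16 0.03] w 0.0174 g 29.3 j7 -1.046
0.01 15.85 [ 0.5119 -0.1326  0.1255] F [-0.3  0.4 -4.4] M [ 0.17  0.17 -0.05] w 0.017 g 29.3 j7 -1.046
0.0105 16.2 [ 0.5119 -0.1325  0.126 ] F [-1.1  0.5 -4.1] M [ 0.2   0.17 -0.05] w 0.017 g 29.3 j7 -1.047
0.011 16.55 [ 0.5119 -0.1326  0.1265] F [-0.3  0.4 -4.2] M [0.13 0.09 0.04] w 0.0173 g 29.4 j7 -1.047
0.0115 16.9 [ 0.5119 -0.1326  0.1269] F [ 0.4 -0.1 -7.5] M [ 0.05  0.04 -0.06] w 0.0171 g 29.5 j7 -1.047
lid 0.68 8971 [0.1040206  0.11275638 0.11342255 0.11549352 0.14056724]
vent_knob 0.95 1644 [0.13345812 0.13928946 0.14006483 0.1406087  0.14132632]
```

View pics/wG.png

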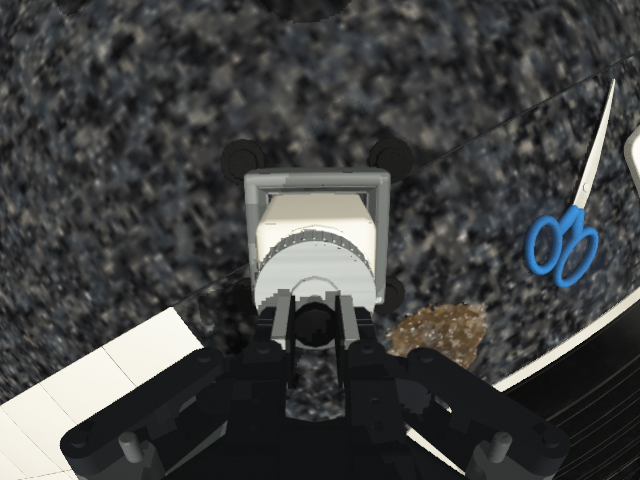

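The wrist picture shows the knob held at (317,325), up out of the lid, with the jar square in the holder. The force jump at 11.5 mm and the knob top at 0.140 m both say it is at the stop. I'll lower it home, regrip the lid and twist.

```bash
python3 - <<'E'
from h import *
s=get_state(); x,y=s["tcp_pos"][:2]
ctrl.movel([x,y,.1152],max_speed=.04); st("home")
ctrl.ungrasp()
ctrl.movel([x,y,.0887],frame=quat(0),max_speed=.06); st("down")
ctrl.close_gripper(100); ctrl.pause(.2); s=st("grip")
if abs(s["width"]-.057)<.003:
    j=np.array(s["qpos"])
    for a in (.1,.3,.5,.7,.9,1.1,1.25,1.35):
        k=j.copy(); k[6]+=a; ctrl.set_joints(k); ctrl.pause(.1); s=st(a)
    im,d,C=wgrab("H")
E
```

```text
home 17.49 [ 0.5121 -0.1329  0.1155] F [-0.8  0.   1.9] M [-0.01  0.35 -0.04] w 0.017 g 30.1 j7 -1.037
down 18.75 [ 0.5117 -0.1327  0.0884] F [-0.3  0.6 -0.3] M [-0.02  0.03 -0.01] w 0.0851 g 0.0 j7 -1.014
grip 19.35 [ 0.5122 -0.133   0.0897] F [-1.9  0.9  6.9] M [-0.11  0.38  0.03] w 0.0554 g 104.4 j7 -1.014
0.1 19.7 [ 0.5121 -0.1337  0.09  ] F [-1.7 -2.8  4.6] M [-0.67  0.53 -0.26] w 0.0552 g 107.2 j7 -0.917
0.3 20.11 [ 0.5121 -0.1337  0.09  ] F [-3.2 -5.4  5. ] M [-0.88  0.74 -0.08] w 0.0552 g 107.5 j7 -0.72
0.5 20.52 [ 0.5121 -0.1337  0.09  ] F [-2.5 -3.9  5.6] M [-0.96  0.73 -0.14] w 0.055 g 107.6 j7 -0.52
0.7 20.93 [ 0.5121 -0.1338  0.09  ] F [-2.7 -4.6  5.4] M [-0.93  0.74 -0.12] w 0.0554 g 107.6 j7 -0.32
0.9 21.33 [ 0.512  -0.1338  0.0899] F [-3.1 -2.9  4.7] M [-0.93  0.67 -0.11] w 0.0551 g 107.6 j7 -0.12
1.1 21.74 [ 0.512  -0.1337  0.09  ] F [-3.2 -4.2  5.4] M [-0.94  0.82 -0.11] w 0.0554 g 107.6 j7 0.08
1.25 22.11 [ 0.512  -0.1338  0.0899] F [-3.9 -4.4  4.4] M [-0.9   0.77 -0.07] w 0.0551 g 107.6 j7 0.23
1.35 22.46 [ 0.512  -0.1338  0.0899] F [-3.1 -4.8  6.2] M [-0.89  0.75 -0.2 ] w 0.0552 g 107.6 j7 0.33
```

View pics/wH.png

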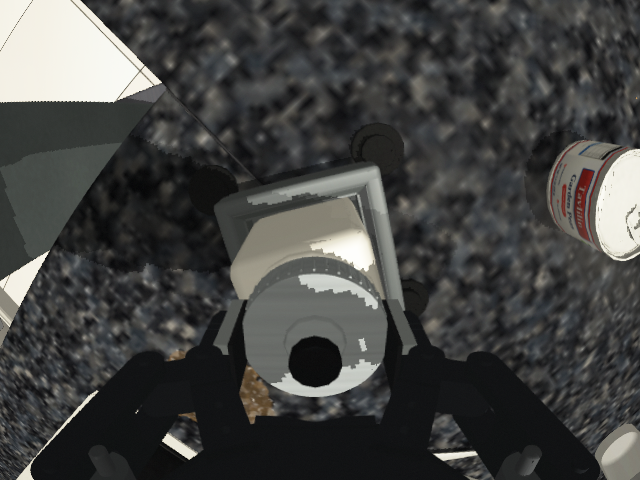

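The picture shows the jar still square in the holder within its play while the fingers and lid have turned about 77°. The static torque reads low, so I'll test with a small lift.

```bash
python3 - <<'E'
from h import *
s=get_state(); x,y,z=s["tcp_pos"]
for dz in (.002,.005):
    ctrl.movel([x,y,z+dz],max_speed=.02); ctrl.pause(.2); st(dz)
im,d,C=wgrab("I")
q=models.masks_of("wrist","jar"); 
if q:
    P=C[q[0]["mask"]&(d>0)]; Q=P[(P[:,2]>.08)&(P[:,2]<.10)]; print(q[0]["p"],len(Q),np.percentile(Q[:,2],[5,50,95]),rect(Q[:,:2]))
    h,e=np.histogram(Q[:,2],np.arange(.08,.1005,.001)); print(h)
E
```

```text
0.002 22.98 [ 0.5119 -0.1336  0.0918] F [-2.2 -2.1 -1.5] M [-0.42  0.27 -0.22] w 0.055 g 107.4 j7 0.335
0.005 23.48 [ 0.5123 -0.1335  0.095 ] F [ 0.1  0.3 -0.8] M [-0.17  0.06 -0.  ] w 0.0553 g 107.2 j7 0.333
0.94 4366 [0.08248223 0.08849766 0.09103722] [  0.5124  -0.1106  31.4427  67.5407 -10.7009]
[ 85  91 106 217 270 252 270 539 741 878 679 213  15   0   0   0   0   0
   1   9]
```

```bash
python3 - <<'E'
from h import *
s=get_state(); x,y,z=s["tcp_pos"]
ctrl.movel([x,y,.110],max_speed=.03); st()
ctrl.movel([x,y,.1302],max_speed=.06); ctrl.pause(.3); st("up")
im,d,C=wgrab("J")
for t in("jar","lid"):
    q=models.masks_of("wrist",t)
    if q:
        P=C[q[0]["mask"]&(d>0)]; h,e=np.histogram(P[:,2],np.arange(.07,.17,.004)); print(t,q[0]["p"],h)
sc=vision.grab_frame("scene")[0]; cv2.imwrite("pics/scJ.png",cv2.resize(sc[220:380,260:440],None,fx=3.5,fy=3.5))
E
```

```text
24.23 [ 0.5123 -0.1335  0.1101] F [ 1.  -0.6 -1.9] M [-0.01  0.02  0.04] w 0.0554 g 107.3 j7 0.319
up 25.01 [ 0.5121 -0.1335  0.13  ] F [ 0.2  0.3 -1.1] M [-0.   -0.06 -0.  ] w 0.0551 g 107.3 j7 0.302
jar 0.84 [ 167  172  185  654 1867 2022  107  292  410   82    0    0    0    0
    0    0   29    4    0    0    0    0    0    0]
lid 0.64 [    0     0     0     2     3     3     0     2     4    12     0     0
     0     0     0     0   232   458   474   607 11263   972    14   303]
```

View pics/scJ.png

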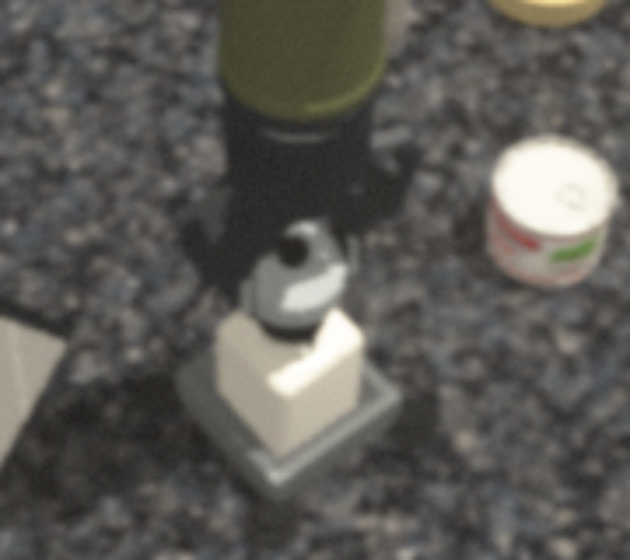

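View pics/wJ.png

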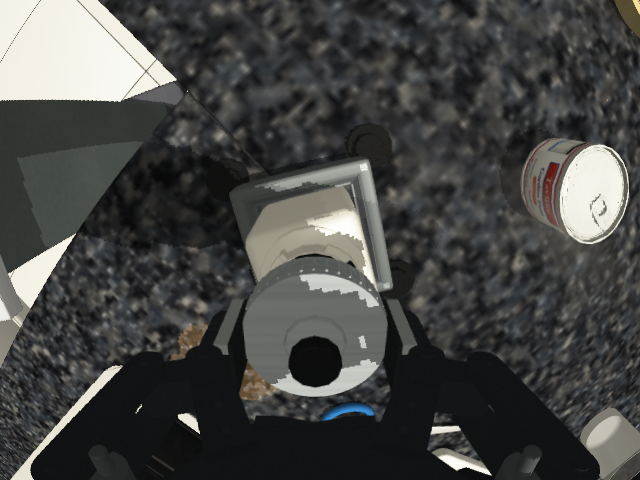

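Both pictures show the jar down in the holder. Its shoulder is at 0.09 m, and the lid is held level over it with its top at 0.152 m, which puts its edge 25 mm above the mouth.

```bash
python3 -c "
from h import *
print(ticket.close_job())"
```

```text
the job is handed in; nothing more can be done
None
```

The job is handed in at about 25 s of robot time: the jar is fully down in the holder, the gas was let out at the knob's stop, and the unscrewed lid is held level about 25 mm above the mouth.

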